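# Find and press the hidden battery-door catch of an upturned scale

### The job

The weighing scale lies upside down on the counter to have its batteries changed. One of the five identical recessed pads in its flat base is the release catch, the others are fixed blanks: feel over them gently with the fingertips for the one that gives, press it fully home so that the battery door springs open, then withdraw. Do not touch the door itself, and leave the batteries and everything else on the counter where they are.

Things in the scene. Friction and masses are not known exactly. Their poses are not given: they have to be found in the camera images.
- scale: Platform scale lying upside down, fixed so that it does not shift: white plastic slab 280 (its x) by 360 (y) by 60 mm high, flat base upward, yaw within 0.35 rad of the world's. Origin: centre of its underside, on the counter; z up. In its flat face are five identical square recesses 45 mm wide, each nearly filled by a plain white pad 42 mm wide, its top 2 mm below the face.
- pad1 (a point): Centre of the untouched top of one pad, 58 mm above the counter, at (-85,-120) mm in the scale's frame. Of pads 1 to 5 four are blanks; one, in a different place each time, is the catch, and looks alike. Pushed straight down with 6 to 10 N the catch sinks up to 8 mm to its stop and stays where it is left; a blank is stiff, yielding 1 mm per 15 N, 2 mm at most. Closed fingertips up to 40 mm across fit.
- pad2 (a point): The same for the pad at (-85,0) mm in the scale's frame.
- pad3 (a point): The same for the pad at (-85,120) mm in the scale's frame.
- pad4 (a point): The same for the pad at (0,-70) mm in the scale's frame.
- pad5 (a point): The same for the pad at (0,70) mm in the scale's frame.
- catch (a joint): How far the release catch has been pushed in, m: 0 untouched (top 2 mm below the face), 0.008 fully in (top 10 mm below the face).
- battery_door: Flush battery door in the base, 72 mm (scale's x) by 132 mm (y). Origin: middle of its hinge line, at (123,0,60) mm in the scale's frame; the door runs from there to -x, free edge at x = 49 mm. Level at the start; as the catch goes in, a linkage lifts the free edge in proportion; with the catch fully in, the door stands open at 0.40 rad, edge 28 mm above the face, and stays.
- cell_a: Fresh round battery cell, 33 mm diameter, 60 mm tall, standing loose on the scale's base beside the door, near (95,-130) mm in the scale's frame. Origin: centre of its underside. Leave alone.
- cell_b: The same, on the other side of the door, near (95,130) mm in the scale's frame. Leave alone.
- amber_bottle: Amber bottle, 52 mm diameter, 130 mm tall, standing loose on the counter to the left (+y) of the scale. Origin: centre of its underside. Leave alone.
- jar: White closed jar, 68 mm diameter, 85 mm tall, loose on the counter to the left of the scale. Origin: centre of its underside. Leave alone.
- green_bowl: Green plastic bowl, 130 mm across the rim, 60 mm high, loose on the counter to the right (-y) of the scale. Origin: centre of its underside. Leave alone.
- beaker: Glass beaker, 70 mm diameter, 80 mm tall, loose on the counter to the right of the scale. Origin: centre of its underside. Leave alone.
- spatula: Spatula lying loose on the counter to the right of the beaker and bowl. Origin: middle of its underside. Leave alone.

How it is judged:
At the end, for the whole second after the job is handed in: The catch is at least 6.5 mm in (of 8), the battery door stands open by more than 0.2 rad, the batteries stand upright at rest, and no loose thing is more than 15 mm from where it started (value of joint catch above 0.0065 m and angle between battery_door's own z axis and vertical above 0.2 rad and not (distance of any of cell_a, cell_b, amber_bottle, jar, green_bowl, spatula, beaker from where it was at the start of the episode above 0.015 m) and angle between each of cell_a, cell_b's own z axis and vertical below 0.1 rad and linear speed of each of cell_a, cell_b below 0.02 m/s); the robot touches nothing.
It fails at once if a battery, bottle, jar, bowl, beaker or the spatula is lifted, carried or pushed more than 15 mm (distance of any of cell_a, cell_b, amber_bottle, jar, green_bowl, spatula, beaker from where it was at the start of the episode above 0.015 m).
It fails at once if the robot touches the battery door (more than 1 N) (contact force between any of the fingers, the arm and battery_door above 1 N).
It fails at once if the robot pushes on the scale or one of its pads with more than 80 N (contact force between the fingers and scale above 80 N or contact force between the fingers and blank_a above 80 N or contact force between the fingers and catch above 80 N or contact force between the fingers and blank_b above 80 N or contact force between the fingers and blank_c above 80 N or contact force between the fingers and blank_d above 80 N).
It also fails if it takes over 51 s, if anything falls off the work surface, if the arm or the gripper's body presses on something with over 40 N, if the wrist force passes 120 N, or if a joint passes its speed limit or range.

### The arm

A 6-joint arm with a two-finger parallel gripper is mounted at the origin on the work surface. World frame = base frame: x ahead of the robot, y to its left, z up, the work surface at z = 0. Lengths are in m, angles in rad, forces in N, time in s.
With the tool pointing down it reaches from about 0.3 to 0.75 m from the base axis. Payload 8.5 kg.
Tool frame: the origin (TCP) lies midway between the tips of the shut fingers; the grasp point (between the pads) lies 19 mm behind it (ctrl.tcp_to_grasp is the distance from the TCP to the grasp point, in m); z points along the fingers, y is the direction in which the jaws open and shut (so a half turn about z gives the same grasp; the last joint's range is limited). The gripper opens to 85 mm and grips with 20 to 120 N. Pads are 22 mm wide; open, the fingers measure 114 mm over their backs; the gripper's body (76 mm by 85 mm) begins 54 mm behind the grasp point. The pads swing forward as they close: fully open they stand 13 mm farther back than shut.
Start: joints at [-1.41, 0.381, 1.297, -0, 1.464, -0.215], TCP at [0.202, -0.512, 0.231] pointing down, gripper open.
Joint ranges: [-3.11, 3.11], [-0.89, 2.33], [0.22, 2.48], [-1.42, 4.56], [0.17, 2.85], [-2.88, 2.88]. Speed limits (rad/s): [2.39, 2.39, 3.14, 3.14, 3.14, 3.14].

### API

Orientations are given as a rotation vector (axis times angle).
In Python, from rig import ctrl, cams gives the robot as it stands. The module is installed in compiled form; this text tells all that it offers.
- The arm moves only by the tool jog_arm, never from a script. Its argument "series" is a list of rows, each a list of 6 numbers: the shift along the tool's x, y, z in m, then the turn, a rotation vector about the tool's x, y, z in rad. A call has 1 to 20 rows; each row shifts and turns the pose as measured when the row begins, along the tool's axes as they then stand; what a row does not reach is not made up. A row lasts 1/12 s, in which the tool goes at most 41.7 mm and 7.16 degrees, less where a joint would pass 70% of its speed; a pose out of reach is approached as far as the arm can. A call is refused whole if a number of a shift passes 0.0417 or a number of a turn 0.125, either way. A call with a gripper value outside its range is refused whole. "grip" is the closure, from 0 (fully open) to 1 (shut), set as the call begins (left out, the last holds). The fingers move at their own pace and stop on an object; "force" is the grip in N (left out, the last holds). Time passes only in rows, so rows that do not move let the fingers close. It gives the time, the measured TCP pose, the force and the opening at its end, in the units of the state.
- ctrl.read_state(): the state, without advancing time (a new reading comes with each control period).
- cams.get_image(name): name is "scene" or "top" or "wrist"; returns the picture (384x512x3 uint8, blue, green, red); there is no depth.
- cams.camera_model(name): a dict with "intrinsics" (3x3 intrinsics, pixels), "world_to_cam" (4x4, takes a point from world to camera coordinates). Camera axes: x right, y down, z forward; pixel columns grow to the right and rows downward; lengths in m; the calibration is good to about 2 mm. The wrist camera is an equidistant fisheye: a pixel r from the principal point sees the ray r / f radians off the axis. A picture is of the moment at which its call begins: read the wrist's pose just before it. camera_model takes no time and is no camera call; for the wrist camera it gives the pose at the moment of the call.
- ctrl.sign_off(): hands the job in, once; it reports no verdict.
The state is a dict: "t": time; "qpos": joint angles; "joint_vel": joint speeds; "tau": joint torques, N m; "eef_pos": TCP position; "eef_rot": TCP orientation; "contact_force": force on the tool from outside, world axes, zero at the start; "torque": the same for the moment, N m; "grip_width": finger opening in m.
Only numpy, scipy, OpenCV 4.12 (cv2) and the standard library are available. Lean on these libraries where they do the work, as an engineer would, in place of code of your own. Each camera call takes 0.05 s, during which the arm holds its last target. There are 200 camera calls.

## Working session

There is one attempt and no reset: what is moved stays moved. The work goes in short steps, Python scripts to look and compute and a tool call to move; the robot and the scene stay as the last step left them, time stands still between calls to the robot, and variables do not carry over. Pictures are saved under pics/ and viewed, about 8 in all and at most 12, crops included, and the job is handed in when it is done.

Besides the shell and the picture viewer there is one more tool, called after "Emit:" as name(argument=value, ...) on one line, values as JSON. jog_arm: Moves the arm, as the interface text tells. Its arguments: {"type":"object","properties":{"series":{"type":"array"},"grip":{"type":"number"},"force":{"type":"number"}},"required":["series"]}

```bash
mkdir -p pics; python3 - <<'E'
from rig import ctrl,cams
import cv2
s=ctrl.read_state();print(s)
for n in("top","scene"):
    cv2.imwrite(f"pics/{n}1.png",cams.get_image(n));m=cams.camera_model(n);print(n,m)
E
```

```text
{'t': 0.0, 'qpos': array([-1.41030306e+00,  3.81168325e-01,  1.29826562e+00, -2.34057065e-06,
        1.46360168e+00, -2.15296479e-01]), 'joint_vel': array([-6.99358574e-04,  1.28314572e-03,  3.13546399e-04,  7.93468731e-04,
        5.66362842e-05, -1.21151460e-03]), 'tau': array([-2.09153040e-03, -4.48462129e+01, -2.31276941e+01, -2.90242469e-04,
        4.78585411e-03, -6.55696510e-06]), 'eef_pos': array([ 0.20180421, -0.51131851,  0.230725  ]), 'eef_rot': array([-3.08488228e+00, -5.86552915e-01, -5.84204329e-05]), 'contact_force': array([ 0.12597026, -0.97047545, -0.260508  ]), 'torque': array([-0.03335136, -0.01157667, -0.02270452]), 'grip_width': 0.0855969738760462}
top {'intrinsics': array([[361.34511466,   0.        , 259.46335531],
       [  0.        , 361.34511466, 194.96968754],
       [  0.        ,   0.        ,   1.        ]]), 'world_to_cam': array([[ 0.00979549, -0.99991738, -0.00832318, -0.13064648],
       [-0.98630189, -0.00829082, -0.16474172,  0.55112717],
       [ 0.1646591 ,  0.00982289, -0.98630162,  0.97365461],
       [ 0.        ,  0.        ,  0.        ,  1.        ]])}
scene {'intrinsics': array([[489.05524718,   0.        , 256.24064717],
       [  0.        , 489.05524718, 196.81061747],
       [  0.        ,   0.        ,   1.        ]]), 'world_to_cam': array([[-0.87065961,  0.49176836, -0.01075744,  0.53029764],
       [ 0.27162078,  0.46243255, -0.84402505, -0.01468333],
       [-0.41009022, -0.73778047, -0.53619585,  1.63819987],
       [ 0.        ,  0.        ,  0.        ,  1.        ]])}
```

View pics/top1.png

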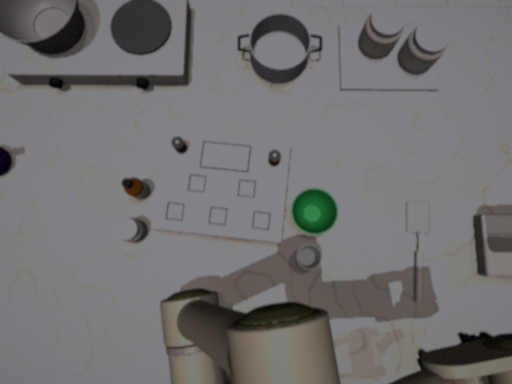

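View pics/scene1.png

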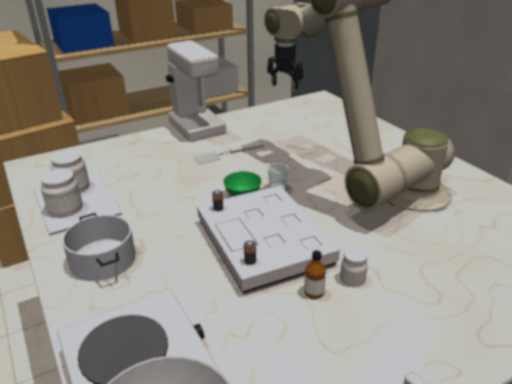

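The top view shows the pads near (175,211), (218,215), (261,220), (197,183) and (246,188), with the door at (225,156). The scene view agrees: cells beside the door, bowl and beaker on the right. I'll enlarge the top view.

```bash
python3 - <<'E'
import cv2
i=cv2.imread("pics/top1.png")[130:250,145:305]
i=cv2.resize(i,None,fx=5,fy=5,interpolation=cv2.INTER_CUBIC)
cv2.imwrite("pics/crop1.png",cv2.convertScaleAbs(i,alpha=1.6))
E
```

```text
(no output)
```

View pics/crop1.png

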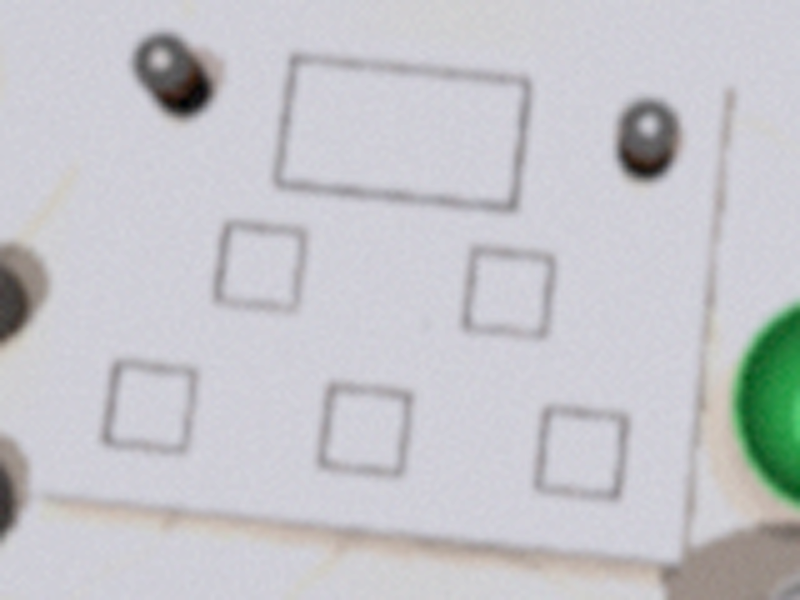

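Enlarged, the pads are at (150,406), (366,429), (583,453), (261,266) and (509,292), and the door corners are clear. I'll fit the scale pose from these.

```bash
cat > h.py <<'E'
import numpy as np
from rig import ctrl,cams
from scipy.spatial.transform import Rotation as R
def ray(n,uv,z):
    m=cams.camera_model(n);K=m["intrinsics"];T=m["world_to_cam"]
    d=T[:3,:3].T@np.linalg.solve(K,[*uv,1]);o=-T[:3,:3].T@T[:3,3]
    return o+d*(z-o[2])/d[2]
E
python3 - <<'E'
from h import *
c=np.array([(583,453),(366,429),(150,406),(509,292),(261,266),(292,56),(529,79),(516,209),(277,185)])
px=(c+.5)/5-.5+[145,130]
L=np.array([(-85,-120),(-85,0),(-85,120),(0,-70),(0,70),(122,66),(122,-66),(50,-66),(50,66)])/1e3
z=[.0595]*5+[.06]*4
W=np.array([ray("top",p,h)[:2] for p,h in zip(px,z)])
A=L-L.mean(0);B=W-W.mean(0)
yaw=np.arctan2((A[:,0]*B[:,1]-A[:,1]*B[:,0]).sum(),(A*B).sum())
r=np.array([[np.cos(yaw),-np.sin(yaw)],[np.sin(yaw),np.cos(yaw)]])
t=W.mean(0)-r@L.mean(0)
print("yaw",yaw,"org",t,"res mm\n",((L@r.T+t-W)*1e3).round(1))
print("scale fac",np.sqrt((B**2).sum()/(A**2).sum()))
P=L[:5]@r.T+t
s=ctrl.read_state();M=R.from_rotvec(s["eef_rot"]).as_matrix();print(M.round(3))
for i,p in enumerate(P): print(i+1,p.round(4),"tool delta",(M.T@(np.array([*p,.12])-s["eef_pos"])).round(4))
# turn needed about tool z so tool axes align with scale
print("yaw of tool x",np.arctan2(M[1,0],M[0,0]))
E
```

```text
yaw -0.09619755186834889 org [ 0.57583993 -0.01959817] res mm
 [[ 0.   0.3]
 [-0.6  0.1]
 [-0.8 -0.4]
 [-0.2 -0.1]
 [-0.4  0.1]
 [-1.5 -2.5]
 [-1.6  1.6]
 [ 2.6  2.3]
 [ 2.5 -1.3]]
scale fac 1.005404059030695
[[ 0.93   0.367 -0.   ]
 [ 0.367 -0.93   0.001]
 [ 0.    -0.001 -1.   ]]
1 [ 0.4797 -0.1309] tool delta [ 0.3981 -0.2518  0.1112]
2 [ 0.4912 -0.0114] tool delta [ 0.4527 -0.3587  0.1113]
3 [0.5028 0.108 ] tool delta [ 0.5072 -0.4656  0.1115]
4 [ 0.5691 -0.0893] tool delta [ 0.4966 -0.2577  0.1112]
5 [0.5826 0.0501] tool delta [ 0.5602 -0.3824  0.1114]
yaw of tool x 0.3757722863192602
```

Emit:
jog_arm(series=[[0, 0, 0, 0, 0, 0.118], [0, 0, 0, 0, 0, 0.118], [0, 0, 0, 0, 0, 0.118], [0, 0, 0, 0, 0, 0.118], [0.02, -0.0338, 0, 0, 0, 0], [0.02, -0.0338, 0, 0, 0, 0], [0.02, -0.0338, 0, 0, 0, 0], [0.02, -0.0338, 0, 0, 0, 0], [0.02, -0.0338, 0, 0, 0, 0], [0.02, -0.0338, 0, 0, 0, 0], [0.02, -0.0338, 0, 0, 0, 0], [0.02, -0.0338, 0, 0, 0, 0], [0.02, -0.0338, 0, 0, 0, 0], [0.02, -0.0338, 0, 0, 0, 0], [0.02, -0.0338, 0, 0, 0, 0], [0.02, -0.0338, 0, 0, 0, 0], [0, 0, 0, 0, 0, 0]], grip=1, force=60)

```text
t: 1.52
eef_pos: [0.4983, -0.1198, 0.2267]
eef_rot: [-3.124, 0.2, 0.009]
contact_force: [-0.2, -0.5, 0.5]
grip_width: -0.0
```

```bash
cat >> h.py <<'E'
P=np.array([(.4797,-.1309),(.4912,-.0114),(.5028,.108),(.5691,-.0893),(.5826,.0501)])
def rep(k,z):
    s=ctrl.read_state();M=R.from_rotvec(s["eef_rot"]).as_matrix()
    print("t",s["t"],"pos",s["eef_pos"].round(4),"F",s["contact_force"].round(2),"w",s["grip_width"])
    G=R.from_euler("z",-.0962).as_matrix()@np.diag([1,-1,-1])
    print("delta",(M.T@(np.array([*P[k-1],z])-s["eef_pos"])).round(4),"turn",R.from_matrix(M.T@G).as_rotvec().round(4))
E
python3 -c "
from h import *
rep(1,.065)"
```

```text
t 1.5167 pos [ 0.4983 -0.1198  0.2267] F [-0.21 -0.47  0.49] w -4.7760434320810555e-05
delta [-0.016   0.0152  0.1616] turn [-0.0113  0.0062 -0.0319]
```

Emit:
jog_arm(series=[[-0.016, 0.015, 0, -0.0113, 0.006, -0.032], [0, 0, 0, 0, 0, 0], [0, 0, 0.035, 0, 0, 0], [0, 0, 0.035, 0, 0, 0], [0, 0, 0.035, 0, 0, 0], [0, 0, 0.035, 0, 0, 0], [0, 0, 0, 0, 0, 0]])

```text
t: 2.1
eef_pos: [0.4824, -0.1315, 0.0828]
eef_rot: [3.136, -0.145, 0.008]
contact_force: [-1.0, 0.9, -0.3]
grip_width: -0.0001
```

```bash
python3 -c "
from h import *
import cv2
rep(1,.058)
i=cams.get_image('wrist');cv2.imwrite('pics/w1.png',cv2.convertScaleAbs(i,alpha=1.4))
cv2.imwrite('pics/s2.png',cv2.resize(cams.get_image('scene')[150:310,180:380],None,fx=3.7,fy=3.7))"
```

```text
t 2.1 pos [ 0.4824 -0.1315  0.0828] F [-1.01  0.86 -0.3 ] w -0.00013107072274366722
delta [-0.0029 -0.0004  0.0248] turn [ 0.0021 -0.0051  0.004 ]
```

View pics/w1.png

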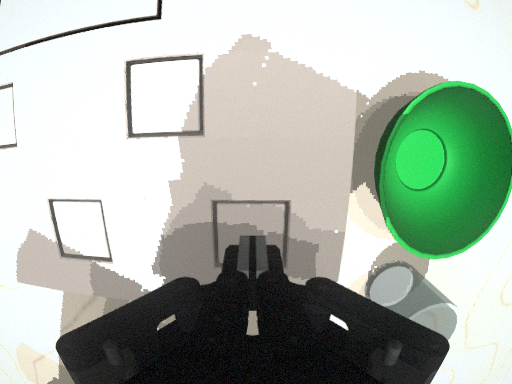

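The wrist view shows the closed fingertips, around (252,255), centred over pad 1's recess (213–290, 201–268). Next I'll go down and probe gently.

Emit:
jog_arm(series=[[-0.003, 0, 0.012, 0.002, -0.005, 0.004], [0, 0, 0.006, 0, 0, 0], [0, 0, 0.002, 0, 0, 0], [0, 0, 0, 0, 0, 0]])

```text
t: 2.53
eef_pos: [0.4864, -0.1351, 0.0752]
eef_rot: [3.128, -0.152, 0.031]
contact_force: [-0.4, -0.4, 0.5]
grip_width: 0.0001
```

Emit:
jog_arm(series=[[0, 0, 0.002, 0, 0, 0], [0, 0, 0.002, 0, 0, 0], [0, 0, 0, 0, 0, 0]])

```text
t: 2.78
eef_pos: [0.488, -0.1359, 0.0739]
eef_rot: [3.126, -0.151, 0.039]
contact_force: [-0.3, 0.3, 0.3]
grip_width: 0.0002
```

Emit:
jog_arm(series=[[0, 0, 0.001, 0, 0, 0], [0, 0, 0.001, 0, 0, 0]])

```text
t: 2.95
eef_pos: [0.4884, -0.136, 0.0725]
eef_rot: [3.125, -0.151, 0.041]
contact_force: [-0.8, 0.5, -0.2]
grip_width: -0.0
```

Emit:
jog_arm(series=[[0, 0, 0, 0, 0, 0], [0, 0, 0, 0, 0, 0], [0, 0, 0, 0, 0, 0]])

```text
t: 3.2
eef_pos: [0.4883, -0.136, 0.0724]
eef_rot: [3.125, -0.151, 0.04]
contact_force: [-0.3, -1.1, 0.2]
grip_width: -0.0001
```

```bash
python3 -c "
from h import *
rep(1,.058);print(ctrl.read_state()['qpos'].round(4),ctrl.read_state()['joint_vel'].round(4))"
```

```text
t 3.2 pos [ 0.4883 -0.136   0.0724] F [-0.26 -1.1   0.18] w -7.835910210267819e-05
delta [-0.0094 -0.0044  0.0141] turn [ 0.0111 -0.0263 -0.0003]
[-5.0560e-01  4.7840e-01  1.6671e+00  3.0000e-04  9.6750e-01  1.1615e+00] [-0.0012  0.0013 -0.0007  0.0012  0.0002  0.0009]
```

Emit:
jog_arm(series=[[-0.0094, -0.0044, 0, 0.011, -0.026, 0], [0, 0, 0, 0, 0, 0], [0, 0, 0, 0, 0, 0]])

```text
t: 3.45
eef_pos: [0.4783, -0.13, 0.072]
eef_rot: [-3.137, 0.152, 0.005]
contact_force: [-0.2, -0.1, -0.1]
grip_width: 0.0002
```

```bash
python3 -c "
from h import *
rep(1,.058)"
```

```text
t 3.45 pos [ 0.4783 -0.13    0.072 ] F [-0.23 -0.14 -0.09] w 0.0002374328174206933
delta [0.0015 0.0007 0.014 ] turn [-0.0013  0.003  -0.0003]
```

Emit:
jog_arm(series=[[0, 0, 0.006, 0, 0, 0]])

```text
t: 3.53
eef_pos: [0.4786, -0.1302, 0.0666]
eef_rot: [-3.137, 0.152, 0.002]
contact_force: [0.5, 0.2, 0.7]
grip_width: 0.0002
```

Emit:
jog_arm(series=[[0, 0, 0, 0, 0, 0]])

```text
t: 3.62
eef_pos: [0.4782, -0.13, 0.0656]
eef_rot: [-3.137, 0.152, 0.004]
contact_force: [-0.1, 0.4, -0.7]
grip_width: 0.0001
```

```bash
python3 -c "
from h import *
rep(1,.058)"
```

```text
t 3.6167 pos [ 0.4782 -0.13    0.0656] F [-0.14  0.4  -0.69] w 9.675401553601734e-05
delta [0.0016 0.0008 0.0076] turn [-0.0012  0.0028 -0.0003]
```

Emit:
jog_arm(series=[[0.0015, 0.0008, 0.006, 0, 0.003, 0], [0, 0, 0, 0, 0, 0]])

```text
t: 3.78
eef_pos: [0.4797, -0.131, 0.0588]
eef_rot: [-3.137, 0.151, -0.001]
contact_force: [-0.2, -0.0, 0.0]
grip_width: 0.0
```

Emit:
jog_arm(series=[[0, 0, 0.002, 0, 0, 0]])

```text
t: 3.87
eef_pos: [0.48, -0.1311, 0.0569]
eef_rot: [-3.137, 0.152, -0.002]
contact_force: [-1.3, 1.2, 15.8]
grip_width: -0.0001
```

Emit:
jog_arm(series=[[0, 0, 0.002, 0, 0, 0]])

```text
t: 3.95
eef_pos: [0.4801, -0.1312, 0.0558]
eef_rot: [-3.137, 0.151, -0.002]
contact_force: [-9.5, 4.7, 37.0]
grip_width: 0.0002
```

Emit:
jog_arm(series=[[0, 0, 0.002, 0, 0, 0]])

```text
t: 4.03
eef_pos: [0.4801, -0.1312, 0.0558]
eef_rot: [3.138, -0.151, 0.004]
contact_force: [-11.1, 4.6, 38.6]
grip_width: -0.0001
```

Pad 1 is stiff: 37 N at 2 mm, so it's a blank. On to pad 2.

Emit:
jog_arm(series=[[0, 0, -0.03, 0, 0, 0], [0, 0, 0, 0, 0, 0], [0, -0.04, 0, 0, 0, 0], [0, -0.04, 0, 0, 0, 0], [0, -0.04, 0, 0, 0, 0], [0, 0, 0, 0, 0, 0], [0, 0, 0, 0, 0, 0]])

```text
t: 4.62
eef_pos: [0.4941, -0.0094, 0.0887]
eef_rot: [3.135, -0.157, 0.015]
contact_force: [0.5, -0.9, -0.5]
grip_width: 0.0001
```

```bash
python3 -c "
from h import *
rep(2,.062)"
```

```text
t 4.6167 pos [ 0.4941 -0.0094  0.0887] F [ 0.45 -0.87 -0.46] w 0.00013193708931565128
delta [-0.0029  0.0023  0.0267] turn [ 0.0021 -0.0094 -0.0042]
```

Emit:
jog_arm(series=[[-0.003, 0.0023, 0, 0.002, -0.009, -0.004], [0, 0, 0, 0, 0, 0], [0, 0, 0.025, 0, 0, 0], [0, 0, 0, 0, 0, 0], [0, 0, 0, 0, 0, 0]])

```text
t: 5.03
eef_pos: [0.4912, -0.0151, 0.0638]
eef_rot: [3.137, -0.156, 0.002]
contact_force: [1.5, 0.1, 0.8]
grip_width: -0.0002
```

```bash
python3 -c "
from h import *
rep(2,.0588)"
```

```text
t 5.0333 pos [ 0.4912 -0.0151  0.0638] F [1.54 0.09 0.84] w -0.000215538947854184
delta [-0.0004 -0.0037  0.005 ] turn [ 0.0006 -0.0011 -0.0032]
```

Emit:
jog_arm(series=[[0, -0.0037, 0.003, 0, -0.001, -0.003], [0, 0, 0, 0, 0, 0], [0, 0, 0.002, 0, 0, 0]])

```text
t: 5.28
eef_pos: [0.4924, -0.0129, 0.0602]
eef_rot: [3.137, -0.155, 0.003]
contact_force: [-0.8, 0.1, 1.2]
grip_width: 0.0003
```

Emit:
jog_arm(series=[[0, 0, 0.002, 0, 0, 0]])

```text
t: 5.37
eef_pos: [0.4926, -0.0131, 0.0586]
eef_rot: [3.137, -0.156, 0.004]
contact_force: [0.9, 0.6, -0.3]
grip_width: -0.0001
```

Emit:
jog_arm(series=[[0, 0, 0.002, 0, 0, 0]])

```text
t: 5.45
eef_pos: [0.4928, -0.0132, 0.057]
eef_rot: [3.136, -0.156, 0.005]
contact_force: [-4.2, 0.5, 14.2]
grip_width: 0.0
```

Emit:
jog_arm(series=[[0, 0, 0.002, 0, 0, 0]])

```text
t: 5.53
eef_pos: [0.4928, -0.0132, 0.0562]
eef_rot: [3.136, -0.155, 0.006]
contact_force: [-7.1, 1.4, 26.7]
grip_width: 0.0001
```

Emit:
jog_arm(series=[[0, 0, -0.03, 0, 0, 0], [0, 0, 0, 0, 0, 0], [0, -0.039, 0, 0, 0, 0], [0, -0.039, 0, 0, 0, 0], [0, -0.039, 0, 0, 0, 0], [0, 0, 0, 0, 0, 0], [0, 0, 0, 0, 0, 0]])

```text
t: 6.12
eef_pos: [0.5068, 0.1065, 0.0885]
eef_rot: [3.135, -0.161, 0.017]
contact_force: [-0.6, -0.5, 0.4]
grip_width: -0.0001
```

```bash
python3 -c "
from h import *
rep(3,.062)"
```

```text
t 6.1167 pos [0.5068 0.1065 0.0885] F [-0.62 -0.49  0.36] w -0.00012228285129945802
delta [-0.0044 -0.0011  0.0265] turn [ 0.0017 -0.0107 -0.0066]
```

Pad 2 is also a blank (26.7 N at 1.8 mm). Pad 3 is next.

Emit:
jog_arm(series=[[-0.0044, -0.001, 0, 0.002, -0.011, -0.006], [0, 0, 0, 0, 0, 0], [0, 0, 0, 0, 0, 0], [0, 0, 0.024, 0, 0, 0], [0, 0, 0, 0, 0, 0], [0, 0, 0, 0, 0, 0]])

```text
t: 6.62
eef_pos: [0.5025, 0.1045, 0.0646]
eef_rot: [-3.137, 0.157, 0.0]
contact_force: [-0.0, -0.2, -0.0]
grip_width: 0.0002
```

```bash
python3 -c "
from h import *
rep(3,.0588)"
```

```text
t 6.6167 pos [0.5025 0.1045 0.0646] F [-0.01 -0.21 -0.03] w 0.00016359330175225067
delta [-0.0001 -0.0035  0.0058] turn [-0.0002  0.0003 -0.0041]
```

Emit:
jog_arm(series=[[0, -0.0035, 0.005, 0, 0, -0.004], [0, 0, 0, 0, 0, 0]])

```text
t: 6.78
eef_pos: [0.5033, 0.1072, 0.0603]
eef_rot: [-3.138, 0.154, -0.0]
contact_force: [0.2, 0.5, 0.1]
grip_width: -0.0004
```

Emit:
jog_arm(series=[[0, 0, 0.002, 0, 0, 0]])

```text
t: 6.87
eef_pos: [0.5038, 0.1071, 0.059]
eef_rot: [-3.138, 0.154, -0.003]
contact_force: [0.3, -0.2, 0.4]
grip_width: -0.0003
```

Emit:
jog_arm(series=[[0, 0, 0.002, 0, 0, 0]])

```text
t: 6.95
eef_pos: [0.5039, 0.1071, 0.0573]
eef_rot: [-3.138, 0.154, -0.003]
contact_force: [-3.6, 0.2, 8.5]
grip_width: 0.0001
```

Emit:
jog_arm(series=[[0, 0, 0.002, 0, 0, 0]])

```text
t: 7.03
eef_pos: [0.504, 0.1071, 0.0564]
eef_rot: [-3.138, 0.154, -0.004]
contact_force: [-6.4, -1.2, 23.2]
grip_width: -0.0001
```

Pad 3 is a blank too (23 N at 1.6 mm). Next is pad 5.

Emit:
jog_arm(series=[[0, 0, -0.03, 0, 0, 0], [0, 0, 0, 0, 0, 0], [0.027, 0.016, 0, 0, 0, 0], [0.027, 0.016, 0, 0, 0, 0], [0.027, 0.016, 0, 0, 0, 0], [0, 0, 0, 0, 0, 0], [0, 0, 0, 0, 0, 0]])

```text
t: 7.62
eef_pos: [0.5829, 0.05, 0.0898]
eef_rot: [3.138, -0.15, 0.011]
contact_force: [-0.3, 0.1, 0.3]
grip_width: 0.0
```

```bash
python3 -c "
from h import *
rep(5,.062)"
```

```text
t 7.6167 pos [0.5829 0.05   0.0898] F [-0.26  0.15  0.29] w 4.500470955183989e-05
delta [-0.0005 -0.0001  0.0278] turn [-0.0002 -0.007   0.001 ]
```

Emit:
jog_arm(series=[[0, 0, 0.025, 0, -0.007, 0], [0, 0, 0, 0, 0, 0], [0, 0, 0, 0, 0, 0]])

```text
t: 7.87
eef_pos: [0.5828, 0.0504, 0.0651]
eef_rot: [-3.138, 0.15, -0.003]
contact_force: [-0.1, 0.1, 1.0]
grip_width: -0.0002
```

```bash
python3 -c "
from h import *
rep(5,.0588)"
```

```text
t 7.8667 pos [0.5828 0.0504 0.0651] F [-0.05  0.14  0.96] w -0.00017291703173258374
delta [-0.0002  0.0004  0.0063] turn [-0.0002 -0.0016  0.0009]
```

Emit:
jog_arm(series=[[0, 0, 0.006, 0, -0.001, 0], [0, 0, 0, 0, 0, 0]])

```text
t: 8.03
eef_pos: [0.5822, 0.0512, 0.0599]
eef_rot: [-3.138, 0.148, -0.001]
contact_force: [-0.2, 0.7, -0.4]
grip_width: 0.0002
```

Emit:
jog_arm(series=[[0, 0, 0.002, 0, 0, 0]])

```text
t: 8.12
eef_pos: [0.5824, 0.0516, 0.0587]
eef_rot: [-3.138, 0.147, -0.004]
contact_force: [0.1, 1.2, -0.3]
grip_width: 0.0001
```

Emit:
jog_arm(series=[[0, 0, 0.002, 0, 0, 0]])

```text
t: 8.2
eef_pos: [0.5824, 0.0517, 0.0574]
eef_rot: [3.138, -0.147, 0.005]
contact_force: [-2.5, -1.7, 6.5]
grip_width: -0.0002
```

Emit:
jog_arm(series=[[0, 0, 0.002, 0, 0, 0]])

```text
t: 8.28
eef_pos: [0.5824, 0.0517, 0.0562]
eef_rot: [3.138, -0.146, 0.006]
contact_force: [-3.5, -0.6, 6.9]
grip_width: 0.0001
```

Pad 5 gives at about 7 N, so it's the catch. I'll keep pressing.

Emit:
jog_arm(series=[[0, 0, 0.002, 0, 0, 0], [0, 0, 0.002, 0, 0, 0]])

```text
t: 8.45
eef_pos: [0.5823, 0.0517, 0.054]
eef_rot: [3.137, -0.145, 0.008]
contact_force: [-2.5, -0.1, 6.1]
grip_width: -0.0002
```

Emit:
jog_arm(series=[[0, 0, 0.003, 0, 0, 0], [0, 0, 0.002, 0, 0, 0]])

```text
t: 8.62
eef_pos: [0.5823, 0.0517, 0.0509]
eef_rot: [3.136, -0.145, 0.011]
contact_force: [-3.3, 0.2, 6.1]
grip_width: -0.0
```

Emit:
jog_arm(series=[[0, 0, 0.002, 0, 0, 0]])

```text
t: 8.7
eef_pos: [0.5824, 0.0517, 0.0499]
eef_rot: [3.136, -0.144, 0.012]
contact_force: [-5.4, -0.3, 21.5]
grip_width: -0.0003
```

Emit:
jog_arm(series=[[0, 0, 0.002, 0, 0, 0]])

```text
t: 8.78
eef_pos: [0.5824, 0.0517, 0.0499]
eef_rot: [3.136, -0.144, 0.015]
contact_force: [-8.9, 0.6, 24.5]
grip_width: 0.0001
```

Emit:
jog_arm(series=[[0, 0, -0.03, 0, 0, 0], [0, 0, 0, 0, 0, 0], [0, 0, -0.035, 0, 0, 0], [0, 0, -0.035, 0, 0, 0], [0, 0, -0.035, 0, 0, 0], [-0.035, 0, 0, 0, 0, 0], [-0.035, 0, 0, 0, 0, 0], [-0.035, 0, 0, 0, 0, 0], [0, 0, 0, 0, 0, 0], [0, 0, 0, 0, 0, 0]])

```text
t: 9.62
eef_pos: [0.4749, 0.0624, 0.1948]
eef_rot: [3.135, -0.142, 0.038]
contact_force: [0.6, 0.1, -0.0]
grip_width: -0.0002
```

```bash
python3 -c "
from h import *
import cv2
rep(5,.1)
a=cams.get_image('scene')[140:310,170:390];b=cams.get_image('wrist')
cv2.imwrite('pics/s3.png',cv2.resize(a,None,fx=3.5,fy=3.5));cv2.imwrite('pics/w3.png',b)"
```

```text
t 9.6167 pos [0.4749 0.0624 0.1948] F [ 0.62  0.13 -0.  ] w -0.0001701801748389143
delta [0.106  0.0022 0.0974] turn [ 0.0023 -0.0241  0.0054]
```

View pics/s3.png

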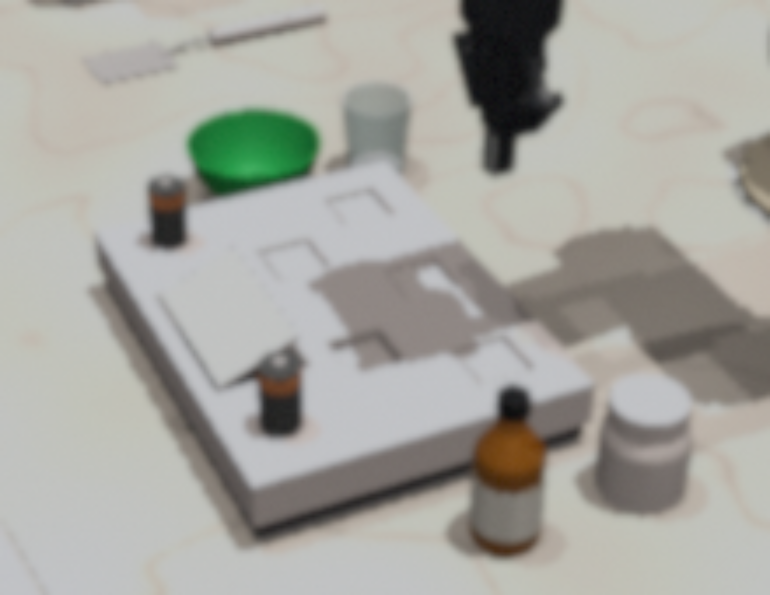

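View pics/w3.png

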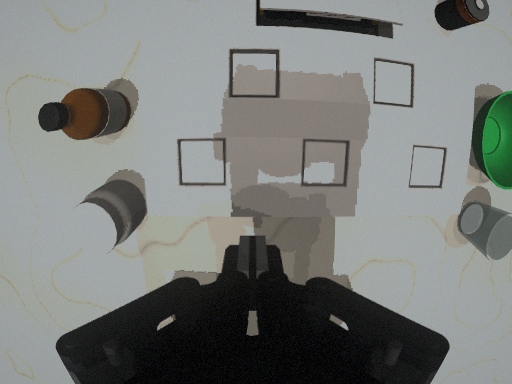

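The scene view shows the door raised at (230,320), both cells upright at (168,210) and (280,393), and the bottle, jar, bowl, beaker and spatula standing as before. The wrist view shows the open door edge near (325,22) and the tool clear of everything, so I'll hand in.

```bash
python3 -c "
from rig import ctrl
print(ctrl.sign_off())"
```

```text
the job is handed in; nothing more can be done
None
```

The release catch was pad 5. I pressed it fully home, the battery door opened, and I handed the job in at about 9.6 s.

- **Finding the catch:** I located the scale from the top camera; the five pad centres fitted within 1 mm. The door corners fitted less well, up to about 3 mm off, but I did not need them for the pressing. Pads 1, 2 and 3 were stiff, pushing back with 23–37 N at about 2 mm, so they are blanks. I did not touch pad 4.
- **Pressing it:** Pad 5 sank at a steady 6–7 N. It then met a firm stop with the fingertips at z = 49.9 mm, which is about 8 mm of travel. The highest upward push was 39 N, on pad 1; on the catch it was 24.5 N.
- **Last checks:** The final pictures showed the door standing open, both cells upright and everything else apparently where it started. I judged that by eye and did not measure the door angle or the positions of the loose objects. The tool was clear of everything at z = 0.195 m, with contact force near zero.
- **Motion problem:** Early on, small consecutive moves above pad 1 fell short and drifted up to 10 mm sideways and about 0.03 rad in tilt. This happened in free air, and I corrected it before touching anything.

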